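# Hang the square lantern on the banquet table rail

### The job

Dress the banquet table: pick up the small square lantern by the wooden grip above its hook and hook it onto the horizontal display rail in the right-hand third of the rail (right as the robot sees it). Then slide it along the rail, without taking it off, until it hangs straight down over the middle of the round coaster, and let go. Leave the round lantern standing where it is.

Things in the scene. Friction and masses are not known exactly. Their poses are not given: they have to be found in the camera images.
- square_lantern: Loose brass lantern, square cage 50x50, 52 high (mm), under 0.4 kg. Origin: centre of underside, z up. Over it a hook of strip 14 wide along y: leg at x -19, roof-shaped crown, lip at x +19 with its tip at z 93; so it opens to +x (gap z 52 to 93; 34 free inside between leg and lip). The bar seats with its axis at x 0, z 115. Wooden grip on top, x 24, y 12, z 130 to 168, centred: pinch across y.
- round_lantern: Loose brass lantern with a round cage 58 mm in diameter, otherwise with the same heights, hook and grip as the square one; a bystander to be left standing. Origin: centre of its underside; z up.
- rail_mid (a point): Middle of the axis of the fixed steel rail: a bar 12 mm in diameter along this frame's y, 420 mm long between two slim posts (feet 70 mm across, knobs up to 14 mm above the bar's axis). Axis 165 mm above the table. x points away from the robot, y to its left, z up. Right-hand third: y -210 to -70 mm. It slides against plain metal friction.
- coaster: Fixed flat round wooden coaster, 90 mm in diameter, 5 mm thick, on the table directly under the rail, somewhere left of the right-hand third: the mark. Origin: centre of its underside; axes as the rail's.
Not all that is in view belongs to the job. Leave any green look-alike of the square_lantern alone. Several things have the shape of the coaster; the one meant has the colours described above.

How it is judged:
On the way, in this order (a step that is already met when the one before it is completed fails the run):
1. the square lantern is hooked over the rail in its right-hand third (its crown at most 15 mm above its seat on the bar) (y of square_lantern in the frame of rail_mid between -0.21 and -0.06 m and x of square_lantern in the frame of rail_mid between -0.025 and 0.025 m and z of square_lantern in the frame of rail_mid between -0.123 and -0.1 m and angle between square_lantern's own z axis and vertical below 0.25 rad), for 0.1 s.
2. still hooked over the rail, it slides up to the coaster (passes 50 to 20 mm short of the coaster's middle) (y of square_lantern in the frame of coaster between -0.05 and -0.02 m and x of square_lantern in the frame of rail_mid between -0.03 and 0.03 m and z of square_lantern in the frame of rail_mid between -0.123 and -0.1 m), for 0.04 s.
At the end, for the whole second after the job is handed in: The square lantern hangs at rest from the rail, seated in its hook, within 10 degrees of upright, its middle within 15 mm (along the rail) of the coaster's middle; the round lantern stands within 20 mm of where it stood (y of square_lantern in the frame of coaster between -0.015 and 0.015 m and x of square_lantern in the frame of rail_mid between -0.025 and 0.025 m and z of square_lantern in the frame of rail_mid between -0.123 and -0.107 m and angle between square_lantern's own z axis and vertical below 0.175 rad and linear speed of square_lantern below 0.03 m/s and distance of round_lantern from where it was at the start of the episode below 0.02 m and angle between round_lantern's own z axis and vertical below 0.17 rad); the robot touches nothing.
It fails at once if the round lantern is pushed more than 20 mm or tipped (distance of round_lantern from where it was at the start of the episode above 0.02 m or angle between round_lantern's own z axis and vertical above 0.3 rad).
It also fails if it takes over 48 s, if anything falls off the work surface, if the arm or the gripper's body presses on something with over 40 N, if the wrist force passes 120 N, or if a joint passes its speed limit or range.

### The arm

A 6-joint arm with a two-finger parallel gripper is mounted at the origin on the work surface. World frame = base frame: x ahead of the robot, y to its left, z up, the work surface at z = 0. Lengths are in m, angles in rad, forces in N, time in s.
With the tool pointing down it reaches from about 0.425 to 0.925 m from the base axis. Payload 12.5 kg.
Tool frame: the origin (TCP) lies at the very end of the fingers, on their centre line; the grasp point (between the pads) lies pinch_z behind it (pinch_z is the distance from the TCP to the grasp point, in m); z points along the fingers, y is the line along which they close (so a half turn about z gives the same grasp; the last joint's range is limited). The gripper opens to 85 mm and grips with 20 to 120 N. Pads are 22 mm wide; open, the fingers measure 114 mm over their backs; the gripper's body (76 mm by 85 mm) begins 54 mm behind the grasp point. The pads swing forward as they close: fully open they stand 13 mm farther back than shut.
Start: joints at [1.124, 0.491, 1.559, -0, 1.092, -0.106], TCP at [0.209, 0.589, 0.231] pointing down, gripper open.
Joint ranges: [-3.1, 3.1], [-0.84, 2.19], [0.05, 2.79], [-1.13, 4.28], [0.06, 2.93], [-2.69, 2.69]. Speed limits (rad/s): [2.22, 2.22, 2.79, 3.14, 3.14, 3.14].

### API

Orientations are given as a unit quaternion [x, y, z, w].
In Python, from workcell import get_state, capture, job_done, pinch_z gives the robot as it stands. The module is installed in compiled form; this text tells all that it offers.
- The arm moves only by the tool drive_tool, never from a script. Its argument "steps" is a list that holds one entry, the list of rows, each a list of 7 numbers: the turn, a rotation vector about the tool's x, y, z in rad, then the shift along the tool's x, y, z in mm, then the opening, from 0 (shut) to 1 (fully open). In form: [[[rx, ry, rz, tx, ty, tz, fingers], ...]]. A call has 1 to 8 rows; each row shifts and turns the commanded pose from where the row before left it, along the tool's axes as they then stand; what a row does not reach is not made up. A row lasts 1/12 s, in which the tool goes at most 41.7 mm and 7.16 degrees, less where a joint would pass 70% of its speed; a pose out of reach is approached as far as the arm can. A call with a gripper value outside its range is refused whole. The fingers move at their own pace and stop on an object; "grip_force" is the grip in N (left out, the last holds). Time passes only in rows, so rows that do not move let the fingers close. It gives the time, the measured TCP pose, the force, the opening and the grip force at its end, in the units of the state.
- get_state(): the state, without advancing time (a new reading comes with each control period).
- capture(name): name is "scene" or "top"; returns a dict with "color" (420x560x3 uint8, red, green, blue), "intrinsics" (3x3 intrinsics, pixels), "rvec" (rotation vector, rad) and "tvec" (3), from world to camera coordinates, as OpenCV has them. Camera axes: x right, y down, z forward; pixel columns grow to the right and rows downward; lengths in m; the calibration is good to about 2 mm. A picture is of the moment at which its call begins. There is no depth.
- job_done(): hands the job in; it is judged then, once.
The state is a dict: "time": time; "qpos": joint angles; "joint_vel": joint speeds; "tau": joint torques, N m; "eef_pos": TCP position; "tcp_rot": TCP orientation; "ft_force": force on the tool from outside, world axes, zero at the start; "moment": the same for the moment, N m; "grip_width": opening from 0.0 (shut) to 1.0 (fully open); "gripper_force": force on a finger pad.
Only numpy, scipy, OpenCV 4.12 (cv2) and the standard library are available. Lean on these libraries where they do the work, as an engineer would, in place of code of your own. Each camera call takes 0.05 s, during which the arm holds its last target. There are 200 camera calls.

## Working session

There is one attempt and no reset: what is moved stays moved. The work goes in short steps, Python scripts to look and compute and a tool call to move; the robot and the scene stay as the last step left them, time stands still between calls to the robot, and variables do not carry over. Pictures are saved under pics/ and viewed, at most 10 in all, crops included, and the job is handed in when it is done.

Besides the shell and the picture viewer there is one more tool, called after "Request:" as name(argument=value, ...), one argument or row to a line, values as JSON. drive_tool: Moves the arm, as the interface text tells. Its arguments: {"type":"object","properties":{"steps":{"type":"array","items":{"type":"array","items":{"type":"array","items":{"type":"number"}}}},"grip_force":{"type":"number"}},"required":["steps"]}

```bash
mkdir -p pics; cat > h.py <<'E'
import numpy as np, cv2, pickle
from workcell import get_state, capture, job_done, pinch_z
def snap(n,tag):
    c=capture(n); pickle.dump(c,open(f'pics/{tag}.pkl','wb')); cv2.imwrite(f'pics/{tag}.png',c['color'][:,:,::-1]); return c
def load(tag): return pickle.load(open(f'pics/{tag}.pkl','rb'))
def ray(c,u,v):
    R=cv2.Rodrigues(np.array(c['rvec'],float))[0]; t=np.array(c['tvec'],float).ravel()
    d=R.T@np.linalg.inv(c['intrinsics'])@np.array([u,v,1.]); return -R.T@t, d
def atz(c,u,v,z):
    o,d=ray(c,u,v); return o+d*(z-o[2])/d[2]
def proj(c,P):
    return cv2.projectPoints(np.array(P,float).reshape(-1,3),np.array(c['rvec'],float),np.array(c['tvec'],float),np.array(c['intrinsics'],float),None)[0].reshape(-1,2)
E
python3 - <<'E'
from h import *
for n in('scene','top'):
    c=snap(n,n+'0'); print(ray(c,280,210)); cv2.imwrite(f'pics/{n}0b.png',cv2.resize(c['color'][:,:,::-1],(800,600),interpolation=cv2.INTER_CUBIC))
s=get_state(); print(s, pinch_z() if callable(pinch_z) else pinch_z)
E
```

```text
(array([1.04215854, 0.11617497, 0.75285156]), array([-0.62079186, -0.14555697, -0.77043645]))
(array([0.37047131, 0.01546349, 0.84900061]), array([ 0.17007413, -0.04199373, -0.98454222]))
{'time': 0.1, 'qpos': array([ 1.12436945e+00,  4.91512997e-01,  1.55939136e+00,  6.44792800e-07,
        1.09167066e+00, -1.05581578e-01]), 'joint_vel': array([-1.03750649e-03, -1.76160296e-03, -2.82863544e-03,  4.23303768e-05,
        1.70828459e-03, -3.60180856e-04]), 'tau': array([ 3.06374037e-03, -6.19452453e+01, -2.62030327e+01, -9.06392870e-05,
        2.92672135e-03, -3.97796271e-06]), 'eef_pos': array([0.20881177, 0.58888284, 0.23077666]), 'tcp_rot': array([ 1.69599015e-01,  9.85513030e-01, -4.72514139e-04, -1.34128913e-04]), 'ft_force': array([0.37067639, 0.73016884, 0.4180439 ]), 'moment': array([ 0.01113724, -0.00079916,  0.00119615]), 'gripper_force': 0.0, 'grip_width': 0.9984467176848973} 0.0187
```

View pics/scene0b.png

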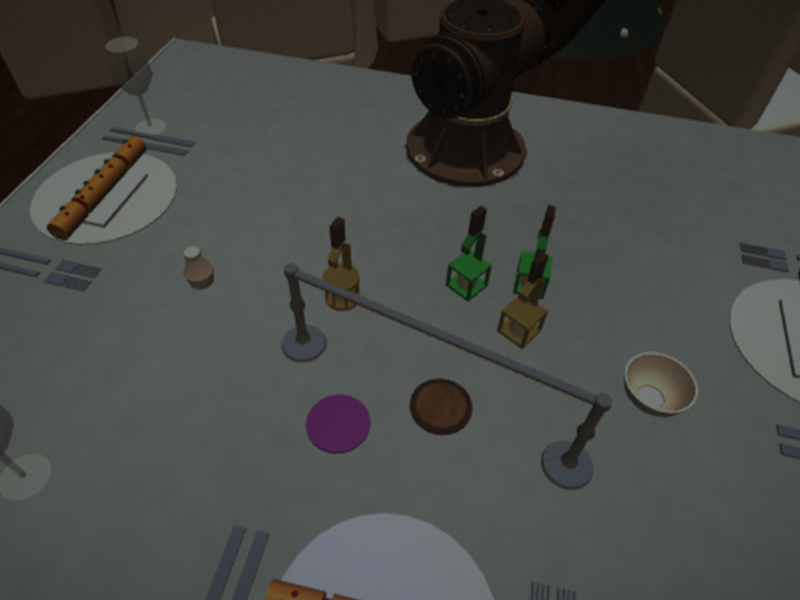

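View pics/top0b.png

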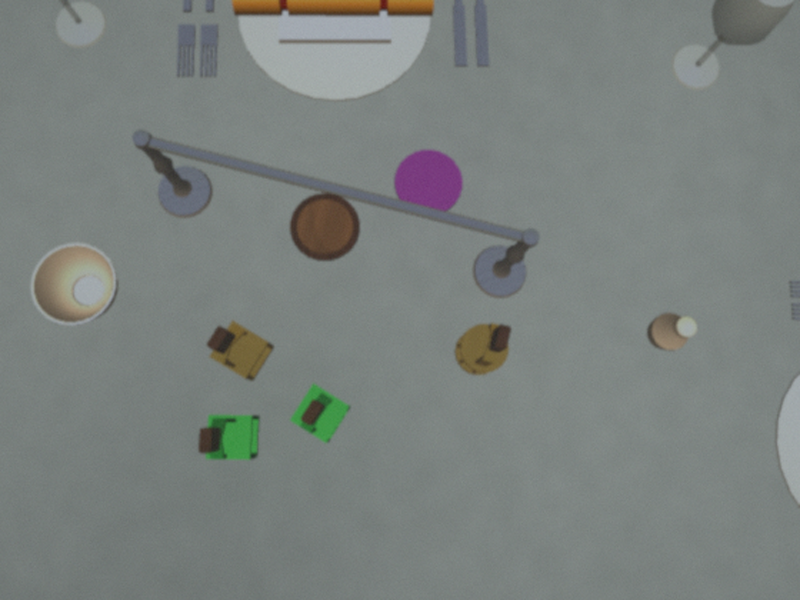

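The scene view shows the square lantern at (523,320), the round one at (340,285), the brown coaster at (441,405) and the rail from (291,270) to (602,402). In the top view they are at (240,350), (483,349), (325,227) and (142,138)–(531,238). I'll enlarge the lantern next.

```bash
python3 - <<'E'
from h import *
a=load('scene0')['color'][165:250,335:405,::-1]; b=load('top0')['color'][215:275,135:200,::-1]
f=lambda i:cv2.convertScaleAbs(cv2.resize(i,(400,480),interpolation=cv2.INTER_CUBIC),alpha=1.8)
print(a.shape,b.shape)
cv2.imwrite('pics/crop1.png',np.hstack([f(a),f(b)]))
c=load('top0'); s=load('scene0')
k=.7
def tri(p,q):
    A=[];o1,d1=ray(c,*(np.array(p)*k));o2,d2=ray(s,*(np.array(q)*k))
    M=np.stack([d1,-d2],1);x=np.linalg.lstsq(M,o2-o1,rcond=None)[0];a=o1+d1*x[0];b=o2+d2*x[1];return (a+b)/2,np.linalg.norm(a-b)
print('knobL',tri((142,137),(603,401)),'knobR',tri((531,237),(291,269)))
print('coaster',atz(c,325*k,227*k,.005),atz(s,441*k,405*k,.005))
print('feet',atz(c,185*k,191*k,0),atz(c,500*k,271*k,0),atz(s,568*k,464*k,0),atz(s,304*k,343*k,0))
print('griptop sq',tri((221,340),(538,260)),'griptop rd',tri((501,337),(337,226)))
E
```

```text
(85, 70, 3) (60, 65, 3)
knobL (array([0.65212124, 0.26219649, 0.16962999]), np.float64(0.001818917782662423)) knobR (array([ 0.55936807, -0.14839573,  0.16844032]), np.float64(0.00209896549687339))
coaster [0.60838095 0.07843201 0.005     ] [0.61148246 0.08098489 0.005     ]
feet [0.65107662 0.26134318 0.        ] [ 0.55950233 -0.14938727  0.        ] [ 6.50167059e-01  2.64691932e-01 -1.11022302e-16] [ 5.59861475e-01 -1.46831122e-01  1.11022302e-16]
griptop sq (array([0.44236156, 0.16787418, 0.15902872]), np.float64(0.0018631326711036934)) griptop rd (array([ 0.45427545, -0.11936425,  0.15852642]), np.float64(0.0005388768796310225))
```

View pics/crop1.png

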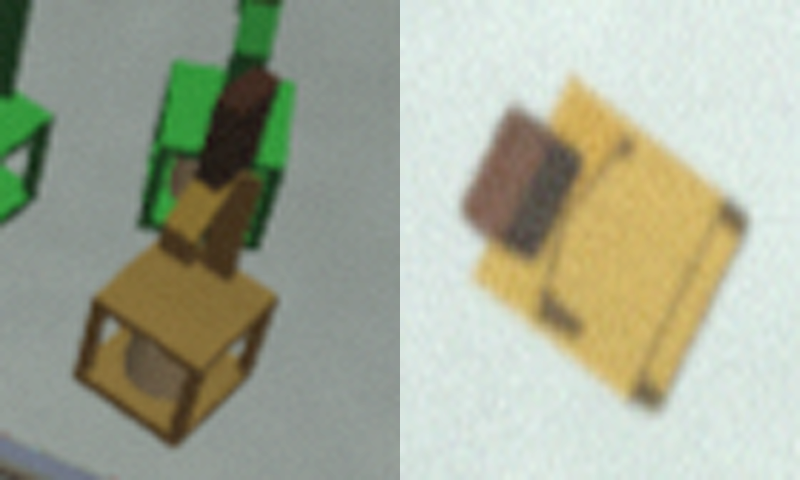

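```bash
python3 - <<'E'
from h import *
from scipy.optimize import least_squares
c=load('top0'); s=load('scene0')
T=lambda u,v:((u-400)/6.1538+135-.42,(v)/8+215-.44)
S=lambda u,v:(u/5.714+335-.41,v/5.647+165-.41)
# cage corners & grip corners matched w/o regard to hook sign; yaw~-32deg
L=lambda x,y,z:[x/1e3,y/1e3,z/1e3]
pts=[(c,T(572,75),L(25,25,52)),(c,T(745,215),L(25,-25,52)),(c,T(655,408),L(-25,-25,0)),
 (c,T(515,105),L(12,6,168)),(c,T(463,212),L(-12,6,168)),
 (s,S(95,300),L(25,-25,52)),(s,S(195,370),L(25,25,52)),(s,S(277,297),L(-25,25,52)),(s,S(175,443),L(25,25,0)),(s,S(77,376),L(25,-25,0)),(s,S(250,375),L(-25,25,0))]
def W(p,P):
    a=p[2];P=np.atleast_2d(P);return np.c_[p[0]+np.cos(a)*P[:,0]-np.sin(a)*P[:,1],p[1]+np.sin(a)*P[:,0]+np.cos(a)*P[:,1],P[:,2]]
r=lambda p:np.concatenate([proj(cc,W(p,P))[0]-uv for cc,uv,P in pts])
f=least_squares(r,[.43,.16,-.55],loss='soft_l1');p=f.x
print(p,np.degrees(p[2]),np.round(r(p).reshape(-1,2),1))
for name,g in(('x+opens at yaw',0),('flip',np.pi)):
    q=p+[0,0,g]
    for P in(L(-19,0,52),L(-19,0,93),L(19,0,93),L(19,0,115),L(0,0,130)):
        u=proj(s,W(q,P))[0];v=proj(c,W(q,P))[0];print(name,P,np.round([(u[0]-335+.41)*5.714,(u[1]-165+.41)*5.647]),np.round([(v[0]-135+.42)*6.1538+400,(v[1]-215+.44)*8]))
# rail: midpoint/yaw via feet & knobs
E
```

```text
[ 0.44368902  0.16937519 -0.52630773] -30.15521186866933 [[ 0.3 -0. ]
 [-2.8 -1.9]
 [ 0.4  1. ]
 [-0.3 -0.5]
 [-1.4  0.2]
 [-0.8 -1.3]
 [ 0.3 -0.4]
 [-0.  -0.3]
 [-0.7  0.8]
 [-1.2 -0.4]
 [-0.2  0.2]]
x+opens at yaw [-0.019, 0.0, 0.052] [214. 267.] [560. 315.]
x+opens at yaw [-0.019, 0.0, 0.093] [236. 198.] [528. 299.]
x+opens at yaw [0.019, 0.0, 0.093] [173. 252.] [611. 137.]
x+opens at yaw [0.019, 0.0, 0.115] [184. 213.] [595. 123.]
x+opens at yaw [0.0, 0.0, 0.13] [225. 158.] [539. 198.]
flip [-0.019, 0.0, 0.052] [153. 321.] [638. 161.]
flip [-0.019, 0.0, 0.093] [173. 252.] [611. 137.]
flip [0.019, 0.0, 0.093] [236. 198.] [528. 299.]
flip [0.019, 0.0, 0.115] [248. 158.] [509. 290.]
flip [0.0, 0.0, 0.13] [225. 158.] [539. 198.]
```

```bash
cat >> h.py <<'E'
from scipy.spatial.transform import Rotation as Ro
M=np.array([.6055,.0569]);A=np.radians(-12.7);X=np.array([np.cos(A),np.sin(A)]);Y=np.array([-np.sin(A),np.cos(A)])
def rail(x,y,z): return np.r_[M+X*x+Y*y,.165+z]
def go(pos,yaw):
    "rotvec (tool axes) for tool-y along +-heading yaw+90deg, pointing down; shift in tool axes after and before turn"
    s=get_state();R=Ro.from_quat(s['tcp_rot']);d=np.array(pos)-s['eef_pos']
    for k in(0,np.pi):
        y=np.array([-np.sin(yaw+k),np.cos(yaw+k),0]);z=np.array([0,0,-1.]);T=Ro.from_matrix(np.stack([np.cross(y,z),y,z],1))
        print('turn',(R.inv()*T).as_rotvec().round(3),'shift before turn',(R.inv().apply(d)*1e3).round(1),'after',(T.inv().apply(d)*1e3).round(1),'q',s['qpos'].round(2))
E
python3 -c "
from h import *
go([.444,.169,.25],np.radians(-30))"
```

```text
turn [-0.001 -0.     0.183] shift before turn [-362.  -317.1  -19. ] after [-413.6 -246.   -19.2] q [ 1.12  0.49  1.56  0.    1.09 -0.11]
turn [ 0.000e+00 -1.000e-03 -2.959e+00] shift before turn [-362.  -317.1  -19. ] after [413.6 246.  -19.2] q [ 1.12  0.49  1.56  0.    1.09 -0.11]
```

Request:
drive_tool(
  steps=[
    [[0, 0, 0.0915, 0, 0, -10, 0.6], [0, 0, 0.0915, 0, 0, -9, 0.6], [0, 0, 0, -30, -18, 0, 0.6], [0, 0, 0, -30, -18, 0, 0.6], [0, 0, 0, -30, -18, 0, 0.6], [0, 0, 0, -30, -18, 0, 0.6], [0, 0, 0, -30, -18, 0, 0.6], [0, 0, 0, -30, -18, 0, 0.6]],
  ],
  grip_force=40,
)

```text
time: 0.77
eef_pos: [0.311, 0.404, 0.2501]
tcp_rot: [0.259, 0.966, -0.0, -0.0]
ft_force: [0.2, 0.1, -0.0]
grip_width: 0.602
gripper_force: 0.0
```

Request:
drive_tool(
  steps=[
    [[0, 0, 0, -30, -18, 0, 0.6], [0, 0, 0, -30, -18, 0, 0.6], [0, 0, 0, -30, -18, 0, 0.6], [0, 0, 0, -30, -18, 0, 0.6], [0, 0, 0, -30, -18, 0, 0.6], [0, 0, 0, -30, -18, 0, 0.6], [0, 0, 0, -30, -18, 0, 0.6], [0, 0, 0, 0, 0, 0, 0.6]],
  ],
)

```text
time: 1.43
eef_pos: [0.4317, 0.1875, 0.2501]
tcp_rot: [0.261, 0.965, -0.0, 0.0]
ft_force: [-0.6, 0.1, -0.5]
grip_width: 0.601
gripper_force: 0.0
```

```bash
python3 -c "
from h import *
print(get_state()['eef_pos'],get_state()['grip_width'],get_state()['time'])
go([.444,.169,.136],np.radians(-30))"
```

```text
[0.43171565 0.18749041 0.25014633] 0.6009971381414855 1.4333
turn [-0.     0.001 -0.004] shift before turn [-19.8  -9.7 114.2] after [-19.9  -9.9 114.1] q [ 0.27  0.25  1.9  -0.    0.99 -0.77]
turn [1.000e-03 1.000e-03 3.138e+00] shift before turn [-19.8  -9.7 114.2] after [ 19.9   9.9 114.1] q [ 0.27  0.25  1.9  -0.    0.99 -0.77]
```

Request:
drive_tool(
  steps=[
    [[0, 0, -0.004, -20, -10, 0, 0.6], [0, 0, 0, 0, 0, 24, 0.6], [0, 0, 0, 0, 0, 25, 0.6], [0, 0, 0, 0, 0, 25, 0.6], [0, 0, 0, 0, 0, 20, 0.6], [0, 0, 0, 0, 0, 0, 0.6]],
  ],
)

```text
time: 1.93
eef_pos: [0.4402, 0.1726, 0.1532]
tcp_rot: [0.257, 0.966, -0.001, -0.003]
ft_force: [-0.4, 0.2, -0.2]
grip_width: 0.6
gripper_force: 0.0
```

```bash
python3 - <<'E'
from h import *
go([.444,.169,.136],np.radians(-30))
a=snap('scene','scene1')['color'][140:250,320:430,::-1]; b=snap('top','top1')['color'][180:290,120:230,::-1]
f=lambda i:cv2.convertScaleAbs(cv2.resize(i,(400,400),interpolation=cv2.INTER_CUBIC),alpha=1.8)
cv2.imwrite('pics/crop2.png',np.hstack([f(a),f(b)]))
E
```

```text
turn [-0.004 -0.004  0.004] shift before turn [-5.1 -1.2 17.2] after [-5.1 -1.2 17.2] q [ 0.23  0.39  2.01  0.    0.75 -0.82]
turn [ 0.007 -0.006 -3.138] shift before turn [-5.1 -1.2 17.2] after [ 5.1  1.2 17.2] q [ 0.23  0.39  2.01  0.    0.75 -0.82]
```

View pics/crop2.png

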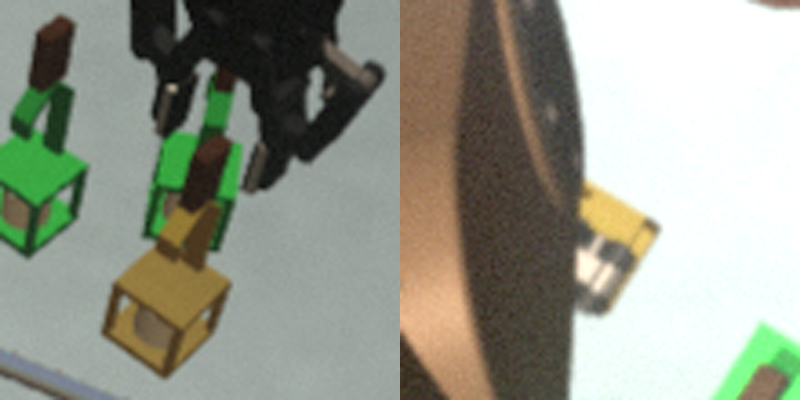

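The fingertips at about (160,130) and (255,190) in the scene crop straddle the grip at (210,170). The arm was still settling, so I'll finish the descent and close.

Request:
drive_tool(
  steps=[
    [[0, 0, 0, 0, 0, 10, 0.6], [0, 0, 0, 0, 0, 9, 0.6], [0, 0, 0, 0, 0, 0, 0.6], [0, 0, 0, 0, 0, 0, 0.6], [0, 0, 0, 0, 0, 0, 0.6]],
  ],
)

```text
time: 2.45
eef_pos: [0.4421, 0.1729, 0.138]
tcp_rot: [0.257, 0.966, 0.0, 0.0]
ft_force: [-0.2, -0.0, -0.6]
grip_width: 0.601
gripper_force: 0.0
```

```bash
python3 - <<'E'
from h import *
go([.444,.169,.136],np.radians(-30)); print(get_state()['eef_pos'],get_state()['ft_force'])
a=snap('scene','scene2')['color'][165:235,345:415,::-1]
cv2.imwrite('pics/crop3.png',cv2.convertScaleAbs(cv2.resize(a,(560,560),interpolation=cv2.INTER_CUBIC),alpha=2.2))
E
```

```text
turn [0.001 0.001 0.004] shift before turn [-3.5 -2.4  2. ] after [-3.5 -2.4  2. ] q [ 0.23  0.41  2.02  0.    0.7  -0.82]
turn [-1.000e-03  1.000e-03 -3.138e+00] shift before turn [-3.5 -2.4  2. ] after [3.5 2.4 2. ] q [ 0.23  0.41  2.02  0.    0.7  -0.82]
[0.44214016 0.17285142 0.13797292] [-0.24327973 -0.03696365 -0.64048402]
```

View pics/crop3.png

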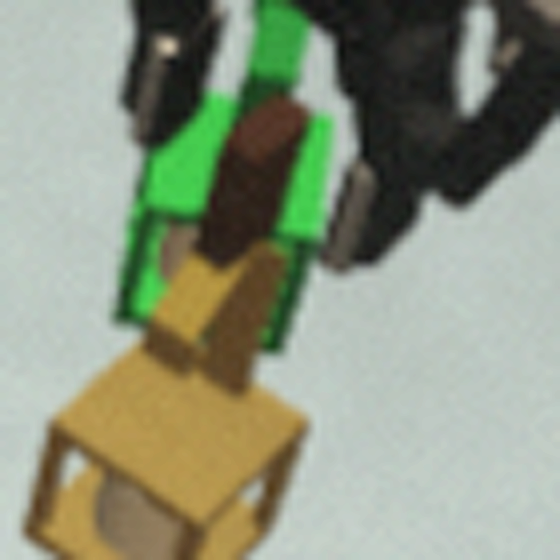

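The fingertips at (150,140) and (345,265) straddle the grip at (250,190). I'll apply the small correction and close.

Request:
drive_tool(
  steps=[
    [[0, 0, 0.004, -3.5, -2.4, 1, 0.6], [0, 0, 0, 0, 0, 0, 0], [0, 0, 0, 0, 0, 0, 0], [0, 0, 0, 0, 0, 0, 0], [0, 0, 0, 0, 0, 0, 0], [0, 0, 0, 0, 0, 0, 0], [0, 0, 0, 0, 0, 0, 0], [0, 0, 0, 0, 0, 0, 0]],
  ],
  grip_force=60,
)

```text
time: 3.17
eef_pos: [0.4438, 0.1689, 0.1363]
tcp_rot: [0.259, 0.966, 0.0, 0.0]
ft_force: [1.0, -1.3, -1.3]
grip_width: 0.131
gripper_force: 59.0
```

Request:
drive_tool(
  steps=[
    [[0, 0, 0, 0, 0, -10, 0], [0, 0, 0, 0, 0, -20, 0], [0, 0, 0, 0, 0, -25, 0], [0, 0, 0, 0, 0, -25, 0], [0, 0, 0, 0, 0, -20, 0], [0, 0, 0, 0, 0, 0, 0], [0, 0, 0, 0, 0, 0, 0]],
  ],
)

```text
time: 3.75
eef_pos: [0.4436, 0.1689, 0.2364]
tcp_rot: [0.259, 0.966, 0.0, 0.001]
ft_force: [-0.0, 0.1, -3.2]
grip_width: 0.131
gripper_force: 58.6
```

```bash
python3 - <<'E'
from h import *
print(get_state()['eef_pos'],get_state()['ft_force'])
p=rail(-.075,-.105,.136-.072); print(p); go(p,A)
c=snap('scene','scene3')
cv2.imwrite('pics/crop4.png',cv2.convertScaleAbs(cv2.resize(c['color'][100:280,290:450,::-1],(533,600),interpolation=cv2.INTER_CUBIC),alpha=1.9))
E
```

```text
[0.4436062  0.16892058 0.23644012] [-0.0132526   0.05414655 -3.21256864]
[ 0.50925106 -0.02904266  0.229     ]
turn [ 0.001  0.001 -0.302] shift before turn [-155.9 -138.6    7.4] after [-107.6 -178.7    7.4] q [ 0.22  0.27  1.91  0.    0.96 -0.82]
turn [ 1.000e-03 -1.000e-03  2.839e+00] shift before turn [-155.9 -138.6    7.4] after [107.6 178.7   7.4] q [ 0.22  0.27  1.91  0.    0.96 -0.82]
```

View pics/crop4.png

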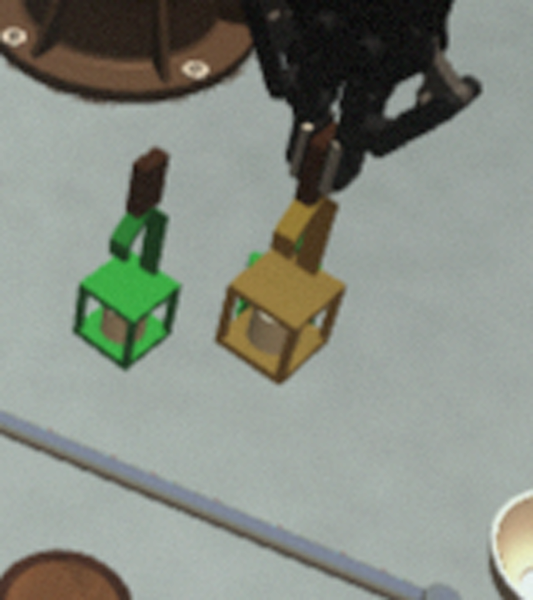

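The lantern is held upright at about (285,310) in the crop, clear of everything. Next I'll turn it and move to the front of the rail.

Request:
drive_tool(
  steps=[
    [[0, 0, -0.1, 0, 0, 3, 0], [0, 0, -0.1, 0, 0, 4, 0], [0, 0, -0.102, 0, 0, 0, 0], [0, 0, 0, -9, -15, 0, 0], [0, 0, 0, -18, -30, 0, 0], [0, 0, 0, -18, -30, 0, 0], [0, 0, 0, -18, -30, 0, 0], [0, 0, 0, -18, -30, 0, 0]],
  ],
)

```text
time: 4.47
eef_pos: [0.4926, 0.018, 0.2275]
tcp_rot: [0.11, 0.994, 0.0, -0.001]
ft_force: [1.7, 0.2, -1.6]
grip_width: 0.13
gripper_force: 58.9
```

Request:
drive_tool(
  steps=[
    [[0, 0, 0, -17, -28, 0, 0], [0, 0, 0, -9, -15, 0, 0], [0, 0, 0, 0, 0, 0, 0], [0, 0, 0, 0, 0, 0, 0], [0, 0, 0, 0, 0, 0, 0], [0, 0, 0, 0, 0, 0, 0]],
  ],
)

```text
time: 4.97
eef_pos: [0.5084, -0.0273, 0.2287]
tcp_rot: [0.11, 0.994, 0.0, -0.001]
ft_force: [0.1, -0.2, -2.3]
grip_width: 0.137
gripper_force: 59.0
```

```bash
python3 - <<'E'
from h import *
print(get_state()['eef_pos'],get_state()['ft_force'])
go(rail(-.075,-.105,.136-.072),A)
go(rail(0,-.105,.136-.072),A)
b=snap('top','top4')['color'];c=snap('scene','scene4')['color']
f=lambda i:cv2.convertScaleAbs(cv2.resize(i[:,:,::-1],(400,400),interpolation=cv2.INTER_CUBIC),alpha=1.9)
cv2.imwrite('pics/crop5.png',np.hstack([f(c[130:290,190:350]),f(b[100:260,220:380])]))
E
```

```text
[ 0.50840344 -0.02730666  0.22867636] [ 0.12195643 -0.23645085 -2.3337343 ]
turn [ 0.    -0.001  0.001] shift before turn [-1.2 -1.5 -0.3] after [-1.2 -1.5 -0.3] q [-0.18  0.33  1.84  0.    0.97 -1.53]
turn [ 2.000e-03  0.000e+00 -3.141e+00] shift before turn [-1.2 -1.5 -0.3] after [ 1.2  1.5 -0.3] q [-0.18  0.33  1.84  0.    0.97 -1.53]
turn [ 0.    -0.001  0.001] shift before turn [-76.2  -1.6  -0.4] after [-76.2  -1.5  -0.3] q [-0.18  0.33  1.84  0.    0.97 -1.53]
turn [ 2.000e-03  0.000e+00 -3.141e+00] shift before turn [-76.2  -1.6  -0.4] after [76.2  1.5 -0.3] q [-0.18  0.33  1.84  0.    0.97 -1.53]
```

View pics/crop5.png

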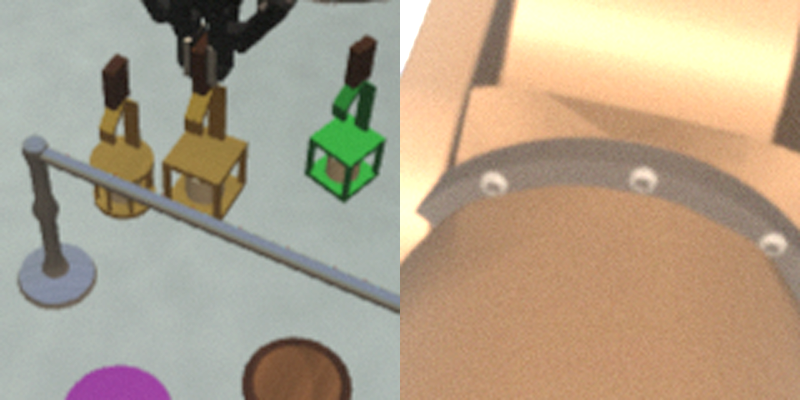

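The lantern at (205,175) is square to the rail and in front of its right part, with the round lantern clear at (122,175). I'll drive it over the bar.

Request:
drive_tool(
  steps=[
    [[0, 0, 0, -10, -0.5, 0, 0], [0, 0, 0, -14, -0.5, 0, 0], [0, 0, 0, -14, 0, 0, 0], [0, 0, 0, -14, 0, 0, 0], [0, 0, 0, -14, 0, 0, 0], [0, 0, 0, -10, 0, 0, 0], [0, 0, 0, 0, 0, 0, 0], [0, 0, 0, 0, 0, 0, 0]],
  ],
)

```text
time: 5.73
eef_pos: [0.5829, -0.0458, 0.2289]
tcp_rot: [0.111, 0.994, 0.0, -0.0]
ft_force: [-0.5, 0.1, -2.4]
grip_width: 0.127
gripper_force: 59.0
```

```bash
python3 - <<'E'
from h import *
print(get_state()['eef_pos'],get_state()['ft_force'])
go(rail(0,-.105,.136-.112),A)
c=snap('scene','scene5')['color']
f=lambda i:cv2.convertScaleAbs(cv2.resize(i[:,:,::-1],(600,600),interpolation=cv2.INTER_CUBIC),alpha=1.9)
cv2.imwrite('pics/crop6.png',f(c[150:270,200:320]))
E
```

```text
[ 0.58285165 -0.04579026  0.22889563] [-0.51907545  0.09414298 -2.4388866 ]
turn [ 0.    -0.001  0.   ] shift before turn [ 0.5  0.2 39.9] after [ 0.5  0.2 39.9] q [-0.19  0.44  1.66  0.    1.04 -1.54]
turn [ 1.000e-03  0.000e+00 -3.141e+00] shift before turn [ 0.5  0.2 39.9] after [-0.5 -0.2 39.9] q [-0.19  0.44  1.66  0.    1.04 -1.54]
```

View pics/crop6.png

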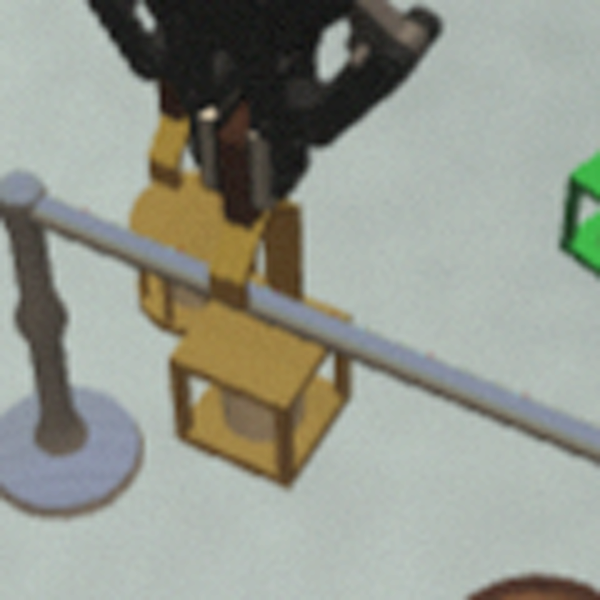

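The bar runs between the leg at (283,260) and the lip at (228,285), so the hook is over the rail. I'll lower it, slowly at the end.

Request:
drive_tool(
  steps=[
    [[0, 0, 0, 0, 0, 8, 0], [0, 0, 0, 0, 0, 10, 0], [0, 0, 0, 0, 0, 8, 0], [0, 0, 0, 0, 0, 6, 0], [0, 0, 0, 0, 0, 4, 0], [0, 0, 0, 0, 0, 2, 0], [0, 0, 0, 0, 0, 0, 0], [0, 0, 0, 0, 0, 0, 0]],
  ],
)

```text
time: 6.45
eef_pos: [0.583, -0.046, 0.1914]
tcp_rot: [0.111, 0.994, 0.0, 0.0]
ft_force: [0.1, 0.3, -2.1]
grip_width: 0.127
gripper_force: 59.0
```

Request:
drive_tool(
  steps=[
    [[0, 0, 0, 0, 0, 1, 0], [0, 0, 0, 0, 0, 0, 0], [0, 0, 0, 0, 0, 0, 0]],
  ],
)

```text
time: 6.7
eef_pos: [0.5829, -0.046, 0.1905]
tcp_rot: [0.111, 0.994, 0.0, 0.0]
ft_force: [0.2, -0.2, -2.9]
grip_width: 0.132
gripper_force: 59.0
```

```bash
python3 - <<'E'
from h import *
print(get_state()['eef_pos'],get_state()['ft_force'],get_state()['moment'])
go(rail(0,.023,.136-.112),A)
E
```

```text
[ 0.58291819 -0.04597475  0.19050084] [ 0.16009445 -0.21126424 -2.94895696] [ 0.01538838 -0.02849441 -0.04694016]
turn [ 0.  0. -0.] shift before turn [  0.6 128.3   1.5] after [  0.6 128.3   1.5] q [-0.19  0.48  1.71  0.    0.96 -1.54]
turn [ 1.000e-03 -0.000e+00  3.141e+00] shift before turn [  0.6 128.3   1.5] after [  -0.6 -128.3    1.5] q [-0.19  0.48  1.71  0.    0.96 -1.54]
```

Request:
drive_tool(
  steps=[
    [[0, 0, 0, 0, 0, 1.5, 0], [0, 0, 0, 0, 5, 0, 0], [0, 0, 0, 0, 10, 0, 0], [0, 0, 0, 0, 10, 0, 0], [0, 0, 0, 0, 10, 0, 0], [0, 0, 0, 0, 10, 0, 0], [0, 0, 0, 0, 10, 0, 0], [0, 0, 0, 0, 10, 0, 0]],
  ],
)

```text
time: 7.37
eef_pos: [0.5974, 0.0188, 0.1888]
tcp_rot: [0.11, 0.994, 0.0, 0.0]
ft_force: [0.2, 0.5, -1.8]
grip_width: 0.127
gripper_force: 59.1
```

Request:
drive_tool(
  steps=[
    [[0, 0, 0, 0, 10, 0, 0], [0, 0, 0, 0, 10, 0, 0], [0, 0, 0, 0, 10, 0, 0], [0, 0, 0, 0, 10, 0, 0], [0, 0, 0, 0, 10, 0, 0], [0, 0, 0, 0, 8, 0, 0], [0, 0, 0, 0, 5, 0, 0], [0, 0, 0, 0, 0, 0, 0]],
  ],
)

```text
time: 8.03
eef_pos: [0.6112, 0.0799, 0.1887]
tcp_rot: [0.11, 0.994, 0.0, 0.0]
ft_force: [0.0, -0.7, -2.9]
grip_width: 0.136
gripper_force: 59.0
```

Request:
drive_tool(
  steps=[
    [[0, 0, 0, 0, 0, 0, 0], [0, 0, 0, 0, 0, 0, 0]],
  ],
)

```text
time: 8.2
eef_pos: [0.6109, 0.0786, 0.1888]
tcp_rot: [0.111, 0.994, -0.0, -0.0]
ft_force: [0.4, 0.7, -2.4]
grip_width: 0.13
gripper_force: 59.0
```

```bash
python3 - <<'E'
from h import *
print(get_state()['eef_pos'],get_state()['ft_force'],get_state()['moment'])
go(rail(0,.023,.136-.115),A)
c=snap('scene','scene6')['color']
f=lambda i:cv2.convertScaleAbs(cv2.resize(i[:,:,::-1],(600,600),interpolation=cv2.INTER_CUBIC),alpha=1.9)
cv2.imwrite('pics/crop7.png',f(c[180:310,240:370]))
E
```

```text
[0.61094576 0.07856989 0.18876207] [ 0.40414963  0.69143286 -2.4225461 ] [ 0.03777115 -0.03578077  0.03380502]
turn [-0. -0. -0.] shift before turn [0.5 0.7 2.8] after [0.5 0.7 2.8] q [ 0.02  0.52  1.63 -0.    0.99 -1.33]
turn [-0.     0.     3.141] shift before turn [0.5 0.7 2.8] after [-0.5 -0.7  2.8] q [ 0.02  0.52  1.63 -0.    0.99 -1.33]
```

View pics/crop7.png

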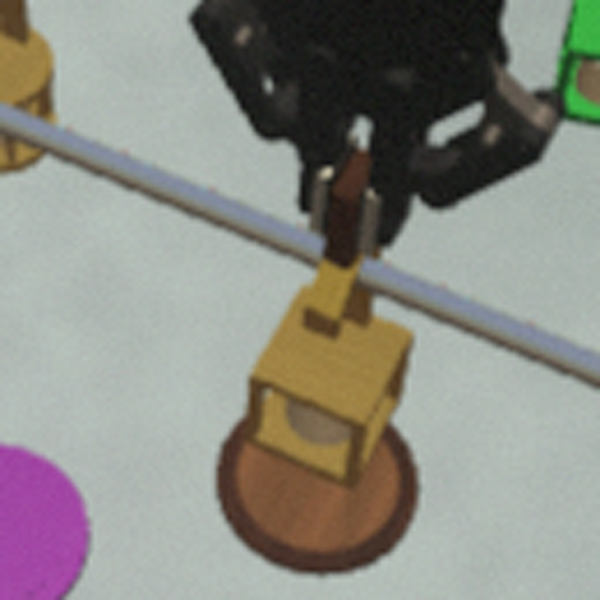

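The lantern at (330,395) hangs over the coaster centred at (318,485), with the bar inside its crown. I'll seat it gently.

Request:
drive_tool(
  steps=[
    [[0, 0, 0, 0, 0.7, 1, 0], [0, 0, 0, 0, 0, 1, 0], [0, 0, 0, 0, 0, 0.5, 0], [0, 0, 0, 0, 0, 0, 0], [0, 0, 0, 0, 0, 0, 0]],
  ],
)

```text
time: 8.67
eef_pos: [0.6111, 0.0794, 0.1866]
tcp_rot: [0.111, 0.994, -0.0, 0.0]
ft_force: [-1.9, -0.5, 2.2]
grip_width: 0.132
gripper_force: 59.8
```

Request:
drive_tool(
  steps=[
    [[0, 0, 0, 0, 0, 0.7, 0], [0, 0, 0, 0, 0, 0, 0], [0, 0, 0, 0, 0, 0, 0]],
  ],
)

```text
time: 8.92
eef_pos: [0.6112, 0.0794, 0.1865]
tcp_rot: [0.111, 0.994, -0.0, 0.0]
ft_force: [-3.2, -2.3, 8.9]
grip_width: 0.133
gripper_force: 60.8
```

Request:
drive_tool(
  steps=[
    [[0, 0, 0, 0, 0, -0.6, 0], [0, 0, 0, 0, 0, 0, 0], [0, 0, 0, 0, 0, 0, 0.14], [0, 0, 0, 0, 0, 0, 0.17], [0, 0, 0, 0, 0, 0, 0.22], [0, 0, 0, 0, 0, 0, 0.3], [0, 0, 0, 0, 0, 0, 0.4], [0, 0, 0, 0, 0, 0, 0.5]],
  ],
  grip_force=20,
)

```text
time: 9.58
eef_pos: [0.6112, 0.0796, 0.1861]
tcp_rot: [0.111, 0.994, 0.0, 0.0]
ft_force: [-0.3, -0.7, 0.2]
grip_width: 0.496
gripper_force: 0.0
```

Request:
drive_tool(
  steps=[
    [[0, 0, 0, 0, 0, 0, 0.5], [0, 0, 0, 0, 0, -5, 0.5], [0, 0, 0, 0, 0, -15, 0.5], [0, 0, 0, 0, 0, -25, 0.5], [0, 0, 0, 0, 0, -30, 0.5], [0, 0, 0, 0, 0, -30, 0.5], [0, 0, 0, 0, 0, -20, 0.5], [0, 0, 0, 0, 0, 0, 0.5]],
  ],
)

```text
time: 10.25
eef_pos: [0.6122, 0.0797, 0.3163]
tcp_rot: [0.111, 0.994, 0.001, 0.004]
ft_force: [1.1, 0.1, 0.5]
grip_width: 0.505
gripper_force: 0.0
```

Request:
drive_tool(
  steps=[
    [[0, 0, 0, 15, 0, -20, 0.5], [0, 0, 0, 20, 0, -20, 0.5], [0, 0, 0, 20, 0, 0, 0.5], [0, 0, 0, 0, 0, 0, 0.5], [0, 0, 0, 0, 0, 0, 0.5], [0, 0, 0, 0, 0, 0, 0.5], [0, 0, 0, 0, 0, 0, 0.5], [0, 0, 0, 0, 0, 0, 0.5]],
  ],
)

```text
time: 10.92
eef_pos: [0.558, 0.0915, 0.3505]
tcp_rot: [0.111, 0.994, -0.0, -0.001]
ft_force: [-0.4, 0.3, 0.3]
grip_width: 0.499
gripper_force: 0.0
```

```bash
python3 - <<'E'
from h import *
print(get_state()['ft_force'])
c=snap('scene','scene7');f=lambda i:cv2.convertScaleAbs(cv2.resize(i[:,:,::-1],(600,600),interpolation=cv2.INTER_CUBIC),alpha=1.9)
cv2.imwrite('pics/crop8.png',f(c['color'][170:310,230:370]))
k=600/140
def L(x,y,z): return rail(0,.023,-.115)+np.r_[X*x+Y*y,z]
for P in([.025,-.025,.052],[.025,.025,.052],[-.025,.025,.052],[.025,.025,0],[.025,-.025,0],[0,0,.168]):
    print(P,((proj(c,L(*P))[0]-[230,170]+.5)*k-.5).round())
E
```

```text
[-0.41957127  0.2904023   0.30708854]
[0.025, -0.025, 0.052] [276. 393.]
[0.025, 0.025, 0.052] [382. 441.]
[-0.025, 0.025, 0.052] [429. 354.]
[0.025, 0.025, 0] [371. 502.]
[0.025, -0.025, 0] [270. 455.]
[0, 0, 0.168] [378. 207.]
```

View pics/crop8.png

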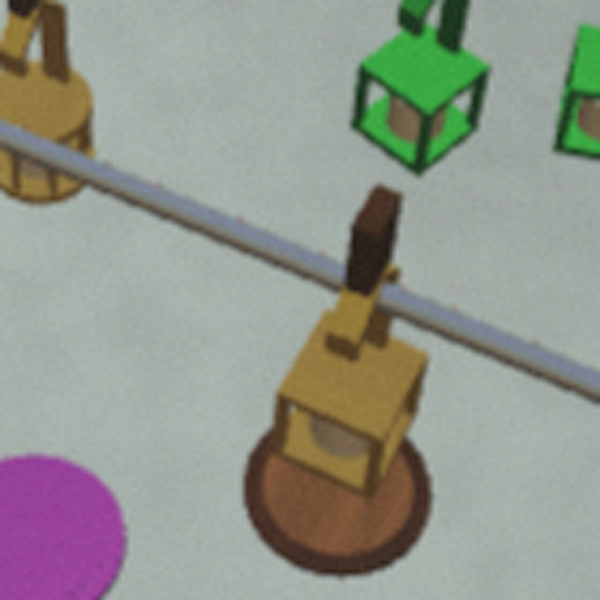

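The lantern hangs upright, with its cage corners at (279,396), (380,441) and (428,355). Those agree with the predicted seated pose to within a few crop pixels, it is over the coaster, and the gripper is clear. I'll wait a moment for it to settle, then hand in.

Request:
drive_tool(
  steps=[
    [[0, 0, 0, 0, 0, 0, 0.5], [0, 0, 0, 0, 0, 0, 0.5], [0, 0, 0, 0, 0, 0, 0.5], [0, 0, 0, 0, 0, 0, 0.5], [0, 0, 0, 0, 0, 0, 0.5], [0, 0, 0, 0, 0, 0, 0.5], [0, 0, 0, 0, 0, 0, 0.5], [0, 0, 0, 0, 0, 0, 0.5]],
  ],
)

```text
time: 11.63
eef_pos: [0.5575, 0.0917, 0.3512]
tcp_rot: [0.111, 0.994, 0.0, 0.0]
ft_force: [0.4, -0.2, 0.1]
grip_width: 0.501
gripper_force: 0.0
```

```bash
python3 - <<'E'
from h import *
a=load('scene7')['color'].astype(int);b=snap('scene','scene8')['color'].astype(int)
print(abs(a-b)[180:310,240:370].mean(), abs(a-b)[180:310,240:370].max())
print(job_done())
E
```

```text
0.9853057199211045 6
the job is handed in; nothing more can be done
None
```

The square lantern was hooked on the right-hand third of the rail, slid over the middle of the brown coaster and released, and the job is handed in (about 11.7 s used); by the final pictures it hangs straight and still, with the round lantern left standing, but no verdict came back.

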